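# Free the clamp and grip the pith sample

## Task

The glue bottle has been left standing in the jaws of the one-hand bar clamp: stand it upright in the steel tray and let go of it. Then pump the clamp, which stays lying on the bench, by squeezing its trigger against its handle and letting it spring back, stroke after stroke and never pushing the jaw or its bar by hand, until both pads bear on the glued block; the pith crushes easily, so stop once both soft pads are lightly pressed in, well before they are squashed flat. Finish while holding: trigger and handle still squeezed together in the gripper, the block standing on the bench and gripped by the clamp, and all other things left where they are.

Things in the scene. Friction and masses are not known exactly. Their poses are not given: they have to be found in the camera images.
- clamp_grip (a point): Where to squeeze the loose bar clamp (blue, yellow trigger, 0.8 kg, lying on its side): midway over handle and trigger at rest, 17 mm above the bench. Axes: x along the bar towards the far jaw, y to the side of the jaws, z up. Fingers closing along x take both: 60 mm over both at rest, 33 mm fully squeezed. The loose clamp centres itself between the fingers. The housing begins 53 mm away at +y.
- handle: The clamp's fixed pistol handle, grey and blue, 22 mm thick, z 3 to 31 mm above the bench; origin at its root, it runs 100 mm along its -y. It lies on the -x side of the trigger and can be taken from 30 mm nearer the housing than clamp_grip to 20 mm farther out.
- trigger_blade: The yellow trigger blade beside the handle, 9 mm thick, z 5 to 29 mm above the bench; origin on its pivot in the housing.
- trigger (a joint): Trigger angle, 0 at rest to about 0.28 rad fully squeezed. A return spring pushes it back (about 5 N at clamp_grip at rest, 9 N squeezed). After up to 0.05 rad of play, squeezing draws the toothed bar and far jaw in by 28 mm per rad; as the trigger is let out a pawl holds the bar at the last of its teeth (4.5 mm apart): 4.5 mm gained per full stroke, perhaps nothing by less than 0.22 rad.
- far_jaw (a joint): How far the bar and far jaw have been drawn in, m: the free opening between the pad faces is 150 mm minus this. The toothed steel bar (8 mm thick, 260 mm long, top 27 mm above the bench) runs along the clamp's x, at y = +80 mm from clamp_grip; the tail sticks out at -x behind the housing, more so as it is drawn in. Not to be pushed by hand.
- jaw_arm: The far jaw's arm (blue, 34 mm high) at the end of the bar. Not to be pushed by hand.
- far_pad (a joint): How far the far pad is pressed in, m: 0 free, about 4 N per mm, squashed flat at 7.8 mm.
- near_pad (a joint): How far the near pad is pressed in, m; the same spring.
- far_pad_rubber: The far jaw's pad. Origin: centre of the face of the far jaw's red soft pad (36 mm wide along y, 33 mm high, 17 mm above the bench); its axes are the clamp's, the face looks to the clamp's -x.
- near_pad_rubber: The near jaw's pad. Origin: centre of the face of the near jaw's red soft pad (same size), which stands at the housing and looks to the clamp's +x.
- block: The work between the pads, loose, about 60 g, standing on the bench; origin on its underside, under the middle of its length. 60 mm long along x (the clamp's x): pale pith sample (28 x 30 mm, 36 mm high) at +x, the far-jaw side, glued to a brown beech carrier (32 x 36 mm, 40 mm high). A gap of a few mm at the near pad closes as the far jaw pushes it over.
- glue_bottle_center (a point): Middle of the loose glue bottle standing between the block and the far pad, 46 mm above its underside: white with a yellow label, 28 mm in diameter up to 66 mm, red nozzle above, 95 mm tall, about 60 g. z is its upright axis.
- glue_bottle: The same bottle; origin at the centre of its underside.
- tray_in (a point): Centre of the inner floor of the fixed stainless tray, 3 mm above the bench: 214 mm inside along its x, 114 mm along its y, rim 18 mm above the bench. The half at its -x end is free for the glue bottle.
- stain_bottle: Amber bottle, 42 mm in diameter, 86 mm tall, standing in the +x half of the tray; leave alone. Origin under its centre.
- enamel_mug: White enamel mug with blue rim, 92 mm in diameter, 131 mm tall; leave alone. Origin under its centre.
- petri_dishes: Two clear dishes, 90 mm in diameter, 30 mm tall together; leave alone. Origin under the centre.
- slide_box: Green slide box, 92 x 122 mm, 36 mm tall; leave alone. Origin under its centre.
- grinder_lid: Steel lid of the grinder, 180 mm in diameter, 49 mm tall with its knob; leave alone. Origin under its centre.
- forceps: Steel forceps, 130 mm long, 10 mm tall; leave alone. Origin under the middle.
- dust_brush: Small brush, 160 mm long, lying on the bench; leave alone. Origin under it.
There are look-alikes about, which are no part of the job. Leave any blue or turquoise look-alike of the glue_bottle alone.

How it is judged (in metres and radians):
On the way, in this order (a step that is already met when the one before it is completed fails the run):
1. the glue bottle stands upright in the tray, let go (x of glue_bottle_center in the frame of tray_in between -0.1 and 0.1 m and y of glue_bottle_center in the frame of tray_in between -0.05 and 0.05 m and z of glue_bottle_center in the frame of tray_in below 0.054 m and angle between glue_bottle_center's own z axis and vertical below 0.15 rad and contact force between the fingers and glue_bottle below 0.1 N), for 0.2 s.
2. the trigger is squeezed by the fingers (value of joint trigger above 0.1 rad and contact force between the fingers and trigger_blade above 2 N), for 0.02 s.
3. the trigger is let out again (value of joint trigger below 0.06 rad), for 0.02 s.
4. the trigger is squeezed a second time (all of step 2), for 0.02 s.
5. both pads bear on the block (contact force between each of far_pad_rubber, near_pad_rubber and block above 3 N), for 0.2 s.
At the end, for the whole second after the job is handed in: Bottle upright (0.15 rad) on the tray floor, let go; each pad presses the block with 3 to 25 N (pads in about 0.8 to 6.2 mm); fingers press trigger and handle over 2 N each, trigger over 0.04 rad; block and clamp level (0.12 rad) on the bench; other things within 30 mm of their start (all of step 1 and all of step 5 and contact force between far_pad_rubber and block below 25 N and contact force between the fingers and trigger_blade above 2 N and contact force between the fingers and handle above 2 N and value of joint trigger above 0.04 rad and angle between each of block, clamp_grip's own z axis and vertical below 0.12 rad and height (world z) of block below 0.006 m and height (world z) of clamp_grip below 0.03 m and distance of each of enamel_mug, petri_dishes, slide_box, grinder_lid, forceps, dust_brush, stain_bottle from where it was at the start of the episode below 0.03 m); the arm keeps its last pose, push and grip.
It fails at once if the pith is crushed: a pad presses on the block with more than 25 N (contact force between any of far_pad_rubber, near_pad_rubber and block above 25 N).
It fails at once if the far jaw or its bar is pushed by hand (contact force between the fingers and jaw_arm above 4 N or contact force between the fingers and far_jaw_c0 above 4 N or contact force between the fingers and far_pad_rubber above 4 N).
It fails at once if the glue bottle is knocked over (angle between glue_bottle_center's own z axis and vertical above 0.7 rad).
It fails at once if another thing is moved by more than 30 mm (distance of any of enamel_mug, petri_dishes, slide_box, grinder_lid, forceps, dust_brush, stain_bottle from where it was at the start of the episode above 0.03 m).
It also fails if it takes over 70 s, if anything falls off the work surface, if the arm or the gripper's body presses on something with over 40 N, if the wrist force passes 120 N, or if a joint passes its speed limit or range.

## Robot

A 6-joint arm with a two-finger parallel gripper is mounted at the origin on the work surface. World frame = base frame: x ahead of the robot, y to its left, z up, the work surface at z = 0. Lengths are in m, angles in degrees, forces in N, time in s.
With the tool pointing down it reaches from about 0.3 to 0.95 m from the base axis. Payload 3.1 kg.
Tool frame: the origin (TCP) lies at the very end of the fingers, on their centre line; the grasp point (between the pads) lies 19 mm behind it; z points along the fingers, y is the line along which they close (so a half turn about z gives the same grasp; the last joint's range is limited). The gripper opens to 85 mm and grips with 20 to 120 N. Pads are 22 mm wide; open, the fingers measure 114 mm over their backs; the gripper's body (76 mm by 85 mm) begins 54 mm behind the grasp point. The pads swing forward as they close: fully open they stand 13 mm farther back than shut.
Start: joints at [-80.082, 17.653, 93.61, -0, 68.738, -3.994], TCP at [0.15, -0.607, 0.231] pointing down, gripper open.
Joint ranges: [-175.34, 175.34], [-45.06, 112.39], [2.9, 150.54], [-68.45, 248.45], [3.09, 151.38], [-168.51, 168.51]. Speed limits (degrees/s): [159.86, 159.86, 180, 180, 180, 180].

## Interface

Orientations are given as a 3x3 rotation matrix whose columns are the frame's x, y, z axes.
In Python, from bench import r, vision, models gives the robot as it stands.
- The arm moves only by the shell command python3 -m creep 'ROWS' [OPENING] [FORCE]. ROWS is JSON, a list that holds one entry, the list of rows, each a list of 6 numbers: the shift along the world's x, y, z in mm, then the turn, a rotation vector about the world's x, y, z in rad. A call has 1 to 20 rows; each row is the pose to reach, as a shift and turn from the pose commanded when the call began; what a row does not reach only later rows make up. A row lasts 1/8 s, in which the tool goes at most 62.5 mm and 10.7 degrees, less where a joint would pass 70% of its speed; a pose out of reach is approached as far as the arm can. A call with a gripper value outside its range is refused whole. OPENING is the finger opening in mm, from 0 to 85.4, set as the call begins (- or left out, the last holds). The fingers move at their own pace and stop on an object; FORCE is the grip in N (left out, the last holds). Time passes only in rows, so rows that repeat a pose let the fingers close. It gives the time, the measured TCP pose, the force, the opening and the grip force at its end, in the units of the state.
- r.get_state(): the state, without advancing time (a new reading comes with each control period).
- vision.get_image(name): name is "scene" or "top" or "wrist"; returns a dict with "frame" (400x640x3 uint8, blue, green, red), "vfov" (degrees; the focal length in pixels is half the picture's height over the tangent of half this angle, whatever the lens; pixels are square), "cx", "cy" (the principal point, pixels), "R" (3x3) and "t" (3): a world point X has camera coordinates R X + t; the wrist camera has in their place "T_tool_cam" (4x4, takes a point from camera to tool coordinates, whose origin is the TCP and whose axes are the flange's). Camera axes: x right, y down, z forward; pixel columns grow to the right and rows downward; lengths in m; the calibration is good to about 2 mm. A picture is of the moment at which its call begins: read the wrist's pose just before it. There is no depth.
- r.close_job(): hands the job in; it is judged then, once.
Trained networks look in the newest picture that a camera, given by its name, has taken for a name from the list of things; names that differ only in an ending like _2 or _b are one class to them, and where a whole thing is asked for, a point or a joint stands for the part that bears it (a point fixed in the world has none). Each returns a list of dicts, best first, with "confidence" (0 to 1); they miss things now and then, are a little off and sometimes report something else, mostly with a low value. They report only what shows in the picture. A call takes as long as a camera call. They do not tell look-alikes from the thing itself.
- models.look_for(camera, thing): "box" ([left, top, width, height] in pixels, round what is visible of it).
The state is a dict: "clock": time; "qpos": joint angles; "joint_vel": joint speeds; "joint_torque": joint torques, N m; "ee_pos": TCP position; "orientation": TCP orientation; "force": force on the tool from outside, world axes, zero at the start; "moment": the same for the moment, N m; "width": finger opening in m; "gripper_force": force on a finger pad.
Only numpy, scipy, OpenCV 4.12 (cv2) and the standard library are available. Lean on these libraries where they do the work, as an engineer would, in place of code of your own. Each camera call takes 0.05 s, during which the arm holds its last target. There are 200 camera calls.

## Working session

There is one attempt and no reset: what is moved stays moved. The work goes in short steps, Python scripts to look and compute and a shell command to move; the robot and the scene stay as the last step left them, time stands still between calls to the robot, and variables do not carry over. Pictures are saved under pics/ and viewed, at most 10 in all, crops included, and the job is handed in when it is done.

```bash
ls; mkdir -p pics
cat > h.py <<'E'
import numpy as np, cv2
from bench import r, vision, models
def cam(name):
    s=r.get_state(); im=vision.get_image(name); h,w=im["frame"].shape[:2]
    f=h/2/np.tan(np.radians(im["vfov"])/2)
    if "R" in im: R=np.array(im["R"]);t=np.array(im["t"])
    else:
        T=np.array(im["T_tool_cam"]);Rw=np.array(s["orientation"]);p=np.array(s["ee_pos"])
        Rc=Rw@T[:3,:3];c=Rw@T[:3,3]+p;R=Rc.T;t=-R@c
    return dict(img=im["frame"],f=f,cx=im["cx"],cy=im["cy"],R=R,t=t)
def pix2w(c,u,v,z):
    d=c["R"].T@np.array([(u-c["cx"])/c["f"],(v-c["cy"])/c["f"],1]);o=-c["R"].T@c["t"]
    return o+d*(z-o[2])/d[2]
def w2pix(c,X):
    q=c["R"]@np.array(X)+c["t"];return c["f"]*q[:2]/q[2]+[c["cx"],c["cy"]]
E
python3 - <<'E'
from h import *
for n in("scene","top"):
    c=cam(n);cv2.imwrite(f"pics/{n}0.png",c["img"])
    print(n,"cam at",(-c["R"].T@c["t"]).round(3))
    for th in["glue_bottle","clamp_grip","handle","trigger_blade","jaw_arm","far_pad_rubber","near_pad_rubber","block","stain_bottle"]:
        for d in models.look_for(n,th)[:3]:
            b=np.array(d["box"]);u=b[:2]+b[2:]/2
            print(th,round(d["confidence"],2),b.round(),pix2w(c,*u,0.02).round(3))
E
```

```text
pics
scene cam at [ 1.339 -0.447  0.595]
glue_bottle 0.97 [323. 210.  16.  41.] [ 0.593 -0.001  0.02 ]
glue_bottle 0.86 [237. 198.  20.  39.] [ 0.447 -0.146  0.02 ]
clamp_grip 0.76 [291. 186.  89.  70.] [0.565 0.028 0.02 ]
handle 0.5 [331. 186.  25.  15.] [0.464 0.113 0.02 ]
handle 0.42 [389. 228.  72.  52.] [0.768 0.124 0.02 ]
handle 0.36 [187. 306.  67.  14.] [ 0.726 -0.307  0.02 ]
trigger_blade 0.5 [318. 197.  26.  18.] [0.498 0.054 0.02 ]
trigger_blade 0.37 [312. 237.  11.  18.] [ 0.631 -0.056  0.02 ]
jaw_arm 0.63 [290. 228.  31.  30.] [ 0.609 -0.074  0.02 ]
block 0.69 [335. 215.  26.  30.] [0.611 0.033 0.02 ]
block 0.68 [319. 235.   8.  17.] [ 0.63  -0.043  0.02 ]
stain_bottle 0.96 [163. 247.  25.  49.] [ 0.568 -0.345  0.02 ]
stain_bottle 0.71 [114. 236. 112.  82.] [ 0.58  -0.358  0.02 ]
stain_bottle 0.45 [279. 261.  97.  74.] [ 0.783 -0.122  0.02 ]
top cam at [ 0.432 -0.013  0.874]
glue_bottle 0.63 [385. 245.  15.  17.] [ 0.483 -0.17   0.02 ]
glue_bottle 0.56 [321. 190.  12.  16.] [ 0.616 -0.018  0.02 ]
glue_bottle 0.43 [249. 184. 114. 100.] [0.528 0.033 0.02 ]
clamp_grip 0.88 [252. 186. 110.  98.] [0.526 0.03  0.02 ]
handle 0.91 [266. 243.  19.  42.] [0.459 0.102 0.02 ]
trigger_blade 0.65 [286. 234.  11.  39.] [0.483 0.067 0.02 ]
jaw_arm 0.67 [342. 190.  14.  34.] [ 0.593 -0.069  0.02 ]
jaw_arm 0.61 [330. 104.  71.  71.] [ 0.764 -0.115  0.02 ]
far_pad_rubber 0.56 [335. 188.  10.  16.] [ 0.619 -0.049  0.02 ]
far_pad_rubber 0.44 [455. 193.  29.  21.] [ 0.599 -0.358  0.02 ]
near_pad_rubber 0.69 [341. 188.  15.  35.] [ 0.596 -0.068  0.02 ]
near_pad_rubber 0.46 [286. 196.   3.  17.] [0.599 0.076 0.02 ]
block 0.97 [294. 194.  27.  23.] [0.597 0.029 0.02 ]
```

Run:
```python
import cv2
t=cv2.imread("pics/top0.png");cv2.imwrite("pics/t1.png",cv2.resize(t[80:330,230:500],None,fx=2.4,fy=2.4,interpolation=cv2.INTER_CUBIC))
t=cv2.imread("pics/scene0.png");cv2.imwrite("pics/s1.png",cv2.resize(t[150:350,100:480],None,fx=2.1,fy=2.1,interpolation=cv2.INTER_CUBIC))
```

```text
(no output)
```

View pics/t1.png

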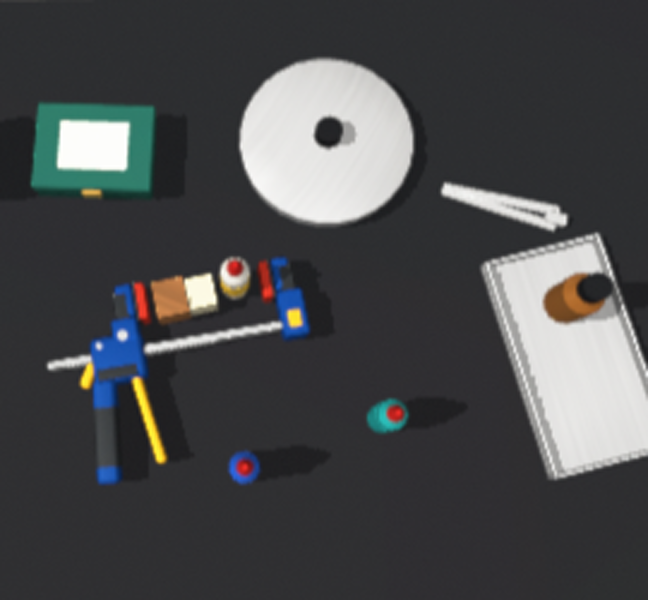

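View pics/s1.png

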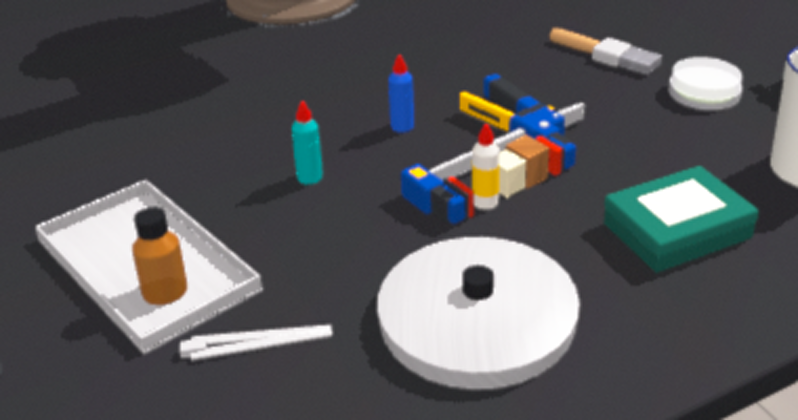

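The top view shows the white glue bottle at crop (235,278), between the block and the far pad. The bar runs from crop (50,365) to (283,325), with the handle at (107,430) and the trigger tip at (162,460). The tray is at right, with the stain bottle in its upper (far) half, so its near half is free. The blue and turquoise bottles are the look-alikes.

Run:
```python
from h import *
c=cam("top");s=cam("scene");st=r.get_state();print(np.array(st["orientation"]).round(3),st["width"])
P=lambda x,y,z:pix2w(c,230+x/2.4,80+y/2.4,z)
S=lambda x,y,z:pix2w(s,100+x/2.1,150+y/2.1,z)
a=P(50,366,.027);b=P(283,326,.027);d=(b-a)/np.linalg.norm(b-a);print("bar",a,b,d,"ang",np.degrees(np.arctan2(d[1],d[0])))
for n,x,y,z in[("handle root",104,382,.03),("handle end",107,482,.03),("trig root",138,380,.029),("trig end",163,460,.029),("nozzle top",236,268,.095),("far pad near edge",266,282,.033),("near pad",147,302,.033),("blockL",155,300,.04),("blockR",216,290,.036)]: print(n,P(x,y,z).round(4))
print("nozzle scene",S(487,126,.095).round(4),"base",S(485,205,0).round(4),"top labelled",S(486,150,.066))
for n,x,y in[("TL",484,264),("TR",599,235),("BL",553,478)]:print(n,P(x,y,.018).round(4))
for n,x,y in[("far",146,182),("R",260,284),("near",144,348),("L",39,231)]:print(n,S(x,y,.018).round(4))
print("stain",P(596,288,.086).round(3))
```

```text
[[ 0.971  0.24   0.   ]
 [ 0.24  -0.971 -0.   ]
 [ 0.     0.    -1.   ]] 0.08527618632074868
bar [0.53177104 0.16212231 0.027     ] [ 0.57018851 -0.06679665  0.027     ] [ 0.16550678 -0.98620865  0.        ] ang -80.47332450546193
handle root [0.5155 0.1083 0.03  ]
handle end [0.4204 0.1034 0.03  ]
trig root [0.5174 0.0753 0.029 ]
trig end [0.4408 0.0503 0.029 ]
nozzle top [ 0.6133 -0.0203  0.095 ]
far pad near edge [ 0.6133 -0.0504  0.033 ]
near pad [0.5939 0.0671 0.033 ]
blockL [0.5945 0.0586 0.04  ]
blockR [ 0.605 -0.001  0.036]
nozzle scene [ 0.625  -0.0185  0.095 ] base [ 0.6275 -0.0215  0.    ] top labelled [ 0.62414799 -0.01888698  0.066     ]
TL [ 0.6337 -0.2704  0.018 ]
TR [ 0.6629 -0.3879  0.018 ]
BL [ 0.4228 -0.323   0.018 ]
far [ 0.4344 -0.3253  0.018 ]
R [ 0.6529 -0.2752  0.018 ]
near [ 0.6832 -0.3873  0.018 ]
L [ 0.4683 -0.4379  0.018 ]
stain [ 0.594 -0.351  0.086]
```

```bash
python3 -m creep '[[[200,290,100,0,0,0.7],[400,600,100,0,0,1.494],[400,600,100,0,0,1.494],[400,600,100,0,0,1.494],[400,600,100,0,0,1.494],[400,600,100,0,0,1.494],[400,600,100,0,0,1.494],[400,600,100,0,0,1.494],[400,600,100,0,0,1.494],[400,600,100,0,0,1.494],[400,600,100,0,0,1.494],[400,600,100,0,0,1.494],[400,600,100,0,0,1.494],[400,600,100,0,0,1.494]]]' 55
python3 - <<'E'
from h import *
c=cam("wrist");cv2.imwrite("pics/w0.png",c["img"]);print("cam",(-c["R"].T@c["t"]).round(3),c["R"].round(2).tolist(),c["f"],c["cx"],c["cy"])
for th in["glue_bottle","handle","trigger_blade","far_pad_rubber","near_pad_rubber","block"]:
    for d in models.look_for("wrist",th)[:2]:
        b=np.array(d["box"]);u=b[:2]+b[2:]/2
        print(th,round(d["confidence"],2),b.round(),pix2w(c,*u,0.03).round(3))
E
```

```text
clock: 2.85
ee_pos: [0.5497, -0.007, 0.3309]
orientation: [[-0.166, 0.986, -0.001], [0.986, 0.166, -0.001], [-0.0, -0.001, -1.0]]
force: [-0.1, -0.6, -0.6]
width: 0.0548
gripper_force: 0.0
cam [0.538 0.064 0.473] [[0.99, 0.17, -0.0], [0.16, -0.95, 0.28], [0.05, -0.28, -0.96]] 286.3218404888607 315.1070361094181 196.78593142253416
glue_bottle 0.83 [347. 164.  26.  24.] [ 0.623 -0.019  0.03 ]
glue_bottle 0.74 [315. 194.  52.  19.] [ 0.603 -0.07   0.03 ]
handle 0.97 [241.  63.  68.  25.] [0.473 0.104 0.03 ]
handle 0.4 [316. 194.  53.  20.] [ 0.606 -0.07   0.03 ]
trigger_blade 0.9 [247.  97.  60.  17.] [0.481 0.064 0.03 ]
far_pad_rubber 0.59 [340. 186.  24.  13.] [ 0.617 -0.048  0.03 ]
near_pad_rubber 0.72 [347. 163.  26.  24.] [ 0.624 -0.019  0.03 ]
near_pad_rubber 0.66 [343. 110.  30.   4.] [0.6   0.074 0.03 ]
block 0.78 [340. 121.  27.  41.] [0.603 0.032 0.03 ]
```

View pics/w0.png

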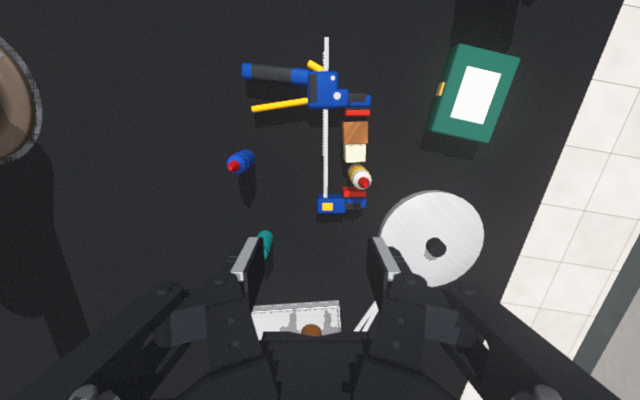

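The wrist view shows the white bottle at pixel (358,176), with its nozzle tip at (364,183). The block is at (355,142), the bar runs vertically at x=326, and the far pad is at (353,193).

Run:
```python
from h import *
c=cam("wrist")
P=lambda x,y,z:pix2w(c,x,y,z).round(4)
print("nozzle",P(364,183,.095),"bottle base side",P(356,170,.0),"bar",P(326,40,.027),P(324,194,.027),"handle end",P(244,71,.03),"trig end",P(253,108,.029),"traycorner",P(253,308,.018),P(340,303,.018))
print("blue bottle tip",P(233,166,.095),P(246,156,.03))
t=cam("top")
print("top blue tip",pix2w(t,230+244/2.4,80+466/2.4,.095).round(4))
```

```text
nozzle [ 0.6189 -0.0169  0.095 ] bottle base side [ 0.6211 -0.0173  0.    ] bar [0.5375 0.1611 0.027 ] [ 0.5733 -0.0598  0.027 ] handle end [0.4289 0.1022 0.03  ] trig end [0.4466 0.054  0.029 ] traycorner [ 0.4812 -0.3026  0.018 ] [ 0.6397 -0.2651  0.018 ]
blue bottle tip [ 0.4416 -0.0227  0.095 ] [ 0.4434 -0.0185  0.03  ]
top blue tip [ 0.4347 -0.026   0.095 ]
```

```bash
python3 -m creep '[[[70,-10,-60,0,0,0],[70,-10,-120,0,0,0],[70,-10,-150,0,0,0],[70,-10,-150,0,0,0],[70,-10,-150,0,0,0]]]' 55
python3 - <<'E'
from h import *
c=cam("wrist");cv2.imwrite("pics/w1.png",c["img"][150:400,200:480]);i=cv2.resize(c["img"][100:400,160:480],None,fx=2,fy=2);
cv2.imwrite("pics/w1.png",i);s=r.get_state();print(s["ee_pos"])
for z in(.04,.066,.095):print(w2pix(c,[s["ee_pos"][0],s["ee_pos"][1],z]))
E
```

```text
clock: 3.92
ee_pos: [0.6213, -0.0168, 0.1832]
orientation: [[-0.165, 0.986, 0.002], [0.986, 0.165, -0.0], [-0.001, 0.002, -1.0]]
force: [0.4, 0.4, -0.2]
width: 0.055
gripper_force: 0.0
[ 0.62210958 -0.01686985  0.18443681]
[315.37577414 185.13791393]
[315.45399183 191.9279199 ]
[315.56035089 201.16085169]
```

View pics/w1.png

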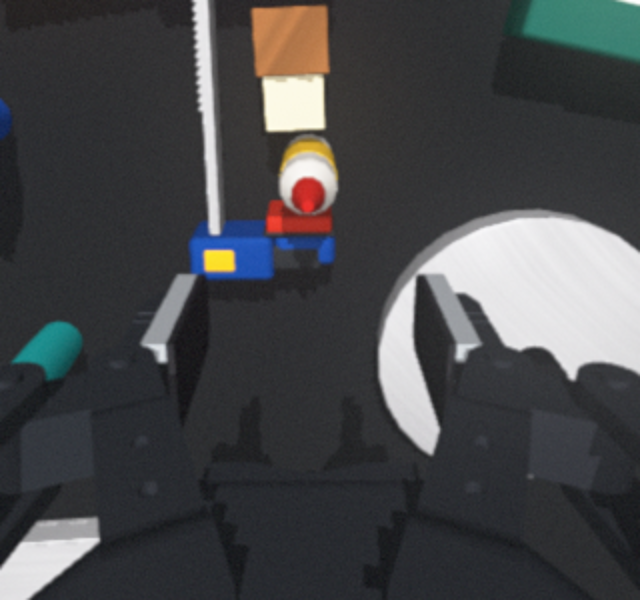

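Bottle nozzle at full-image pixel (314,198), against (315.5,201) predicted for the tool axis, so it is centred to about 1 mm. Nothing is in the fingers' way going down.

```bash
python3 -m creep '[[[0,0,-50,0,0,0],[0,0,-100,0,0,0],[0,0,-142,0,0,0],[0,0,-142,0,0,0],[0,0,-142,0,0,0]]]' 50
python3 -m creep '[[[0,0,0,0,0,0],[0,0,0,0,0,0],[0,0,0,0,0,0],[0,0,0,0,0,0],[0,0,0,0,0,0],[0,0,0,0,0,0]]]' 20 25
```

```text
clock: 4.6
ee_pos: [0.6232, -0.0169, 0.0428]
orientation: [[-0.165, 0.986, 0.006], [0.986, 0.165, -0.001], [-0.002, 0.006, -1.0]]
force: [0.9, -0.6, 0.3]
width: 0.0499
gripper_force: 0.0
clock: 5.35
ee_pos: [0.6225, -0.017, 0.0427]
orientation: [[-0.165, 0.986, 0.005], [0.986, 0.165, -0.001], [-0.001, 0.005, -1.0]]
force: [-1.4, 0.3, 5.3]
width: 0.027
gripper_force: 24.2
```

```bash
python3 -m creep '[[[0,0,30,0,0,0],[0,0,80,0,0,0],[-10,-20,120,0,0,0],[-30,-75,120,0,0,0],[-50,-130,120,0,0,0],[-70,-185,120,0,0,0],[-90,-240,120,0,0,0],[-105,-295,120,0,0,0],[-121,-347,120,0,0,0],[-121,-347,120,0,0,0],[-121,-347,120,0,0,0]]]'
python3 - <<'E'
from h import *
c=cam("wrist");cv2.imwrite("pics/w2.png",c["img"][100:400,160:480].repeat(2,0).repeat(2,1));s=r.get_state();e=s["ee_pos"];print(e,s["width"])
print(w2pix(c,[e[0],e[1],.003]),w2pix(c,[e[0],e[1],.018]))
E
```

```text
clock: 6.72
ee_pos: [0.4992, -0.3635, 0.1599]
orientation: [[-0.164, 0.986, 0.001], [0.986, 0.164, 0.0], [0.0, 0.001, -1.0]]
force: [-0.7, -0.2, -0.5]
width: 0.0268
gripper_force: 25.0
[ 0.49947536 -0.36280743  0.15971346] 0.026868655362777636
[315.14455303 181.32873519] [315.1516319  184.73220009]
```

View pics/w2.png

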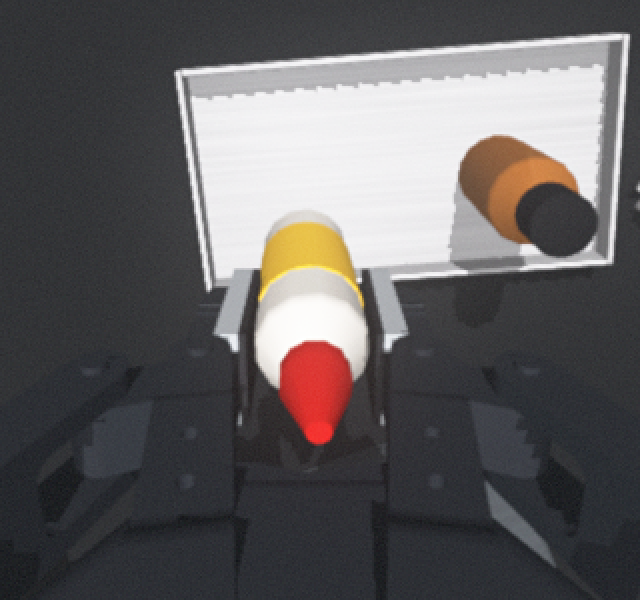

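The held bottle is upright, and its landing point at crop (310,163) lies well inside the free half of the tray. The stain bottle at (530,200) is clear.

```bash
python3 -m creep '[[[0,0,-50,0,0,0],[0,0,-95,0,0,0],[0,0,-111,0,0,0],[0,0,-111,0,0,0],[0,0,-111,0,0,0]]]'
```

```text
clock: 7.4
ee_pos: [0.5008, -0.3639, 0.0498]
orientation: [[-0.166, 0.986, 0.002], [0.986, 0.166, -0.002], [-0.002, 0.002, -1.0]]
force: [0.2, 0.2, -1.6]
width: 0.0269
gripper_force: 25.2
```

```bash
python3 -m creep '[[[0,0,-2,0,0,0],[0,0,-4,0,0,0],[0,0,-4,0,0,0],[0,0,-4,0,0,0]]]'
```

```text
clock: 7.9
ee_pos: [0.4998, -0.3641, 0.0451]
orientation: [[-0.165, 0.986, 0.001], [0.986, 0.165, -0.001], [-0.001, 0.001, -1.0]]
force: [-0.1, 0.2, 3.6]
width: 0.027
gripper_force: 25.4
```

Floor contact is felt (+3.6 N), so I release, retreat, and look from above the clamp handle.

```bash
python3 -m creep '[[[0,0,0,0,0,0],[0,0,0,0,0,0],[0,0,0,0,0,0],[0,0,0,0,0,0]]]' 48
python3 -m creep '[[[0,0,30,0,0,0],[0,0,85,0,0,0],[0,0,130,0,0,0],[0,0,130,0,0,0],[0,0,130,0,0,0]]]' 48
python3 - <<'E'
from h import *
c=cam("scene");t=cam("top")
for n,k in(("scene",c),("top",t)):
    for d in models.look_for(n,"glue_bottle")[:3]:print(n,d)
a=cv2.resize(c["img"][200:340,90:300],None,fx=2,fy=2);b=cv2.resize(t["img"][170:310,400:520],None,fx=2,fy=2)
cv2.imwrite("pics/chk.png",np.hstack([a,b]))
E
```

```text
clock: 8.4
ee_pos: [0.4991, -0.3636, 0.0441]
orientation: [[-0.165, 0.986, -0.0], [0.986, 0.165, 0.0], [0.0, -0.0, -1.0]]
force: [0.0, -0.6, -0.6]
width: 0.0477
gripper_force: 0.0
clock: 9.02
ee_pos: [0.4988, -0.3633, 0.1738]
orientation: [[-0.165, 0.986, -0.001], [0.986, 0.165, 0.001], [0.001, -0.001, -1.0]]
force: [-0.1, -0.3, -1.1]
width: 0.0484
gripper_force: 0.0
scene {'box': [283.7, 175.6, 14.5, 34.1], 'confidence': 0.92}
scene {'box': [241.0, 195.9, 13.3, 41.5], 'confidence': 0.71}
scene {'box': [323.5, 194.5, 20.7, 15.1], 'confidence': 0.68}
top {'box': [324.3, 268.0, 12.4, 14.5], 'confidence': 0.68}
top {'box': [466.5, 240.2, 28.1, 14.3], 'confidence': 0.52}
top {'box': [385.7, 243.5, 12.4, 15.4], 'confidence': 0.44}
```

View pics/chk.png

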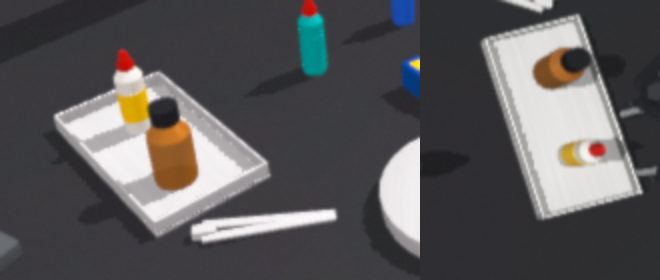

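The glue bottle stands upright, with its base at about (560,155) in the right-hand view, in the free half of the tray and clear of the stain bottle. Next is the clamp handle.

```bash
python3 -m creep '[[[-3,60,0,0,0,0.18],[-7,120,0,0,0,0.36],[-11,180,0,0,0,0.54],[-15,240,0,0,0,0.72],[-19,300,0,0,0,0.9],[-24,355,0,0,0,1.08],[-27,400,0,0,0,1.26],[-30,449,0,0,0,1.44],[-30,449,0,0,0,1.568],[-30,449,0,0,0,1.568],[-30,449,0,0,0,1.568]]]' 78 30
python3 - <<'E'
from h import *
c=cam("wrist");cv2.imwrite("pics/w3.png",c["img"][50:350,160:480].repeat(2,0).repeat(2,1));s=r.get_state();e=s["ee_pos"];print(e,s["qpos"],s["width"])
print(w2pix(c,[e[0],e[1],.017]),w2pix(c,[e[0],e[1],.03]))
E
```

```text
clock: 10.6
ee_pos: [0.4689, 0.0849, 0.1737]
orientation: [[-0.987, -0.16, -0.001], [-0.16, 0.987, -0.0], [0.001, 0.0, -1.0]]
force: [0.6, 1.0, 0.2]
width: 0.0779
gripper_force: 0.0
[0.46905755 0.08475072 0.1738549 ] [ 5.00815295e+00  5.11652440e+00  1.15974356e+02 -4.29582239e-03
  5.89578911e+01 -9.41972655e+01] 0.07829583005509862
[315.37636459 182.49028874] [315.38780037 185.45079076]
```

View pics/w3.png

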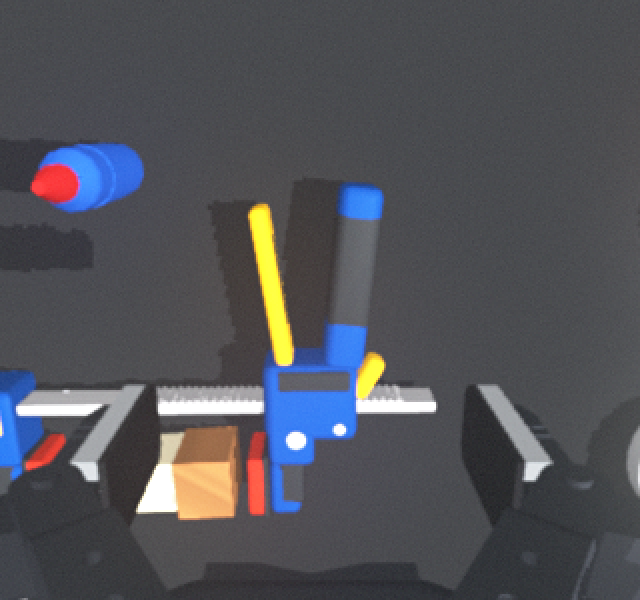

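The wrist view shows the handle's right edge at crop x=379 and the trigger's left edge at x=257 (row 271), with the bar horizontal at row 405. The yaw is right. I need about 3.5 mm towards the handle and 10 mm outward, then go down.

```bash
python3 -m creep '[[[-10,2,-50,0,0,0],[-10,2,-100,0,0,0],[-10,2,-145,0,0,0],[-10,2,-160,0,0,0],[-10,2,-160,0,0,0],[-10,2,-160,0,0,0]]]' 78 30
python3 -m creep '[[[0,0,-5,0,0,0],[0,0,-8,0,0,0],[0,0,-8,0,0,0],[0,0,-8,0,0,0]]]' 78 30
```

```text
clock: 11.4
ee_pos: [0.4612, 0.0873, 0.0159]
orientation: [[-0.987, -0.162, 0.003], [-0.162, 0.987, 0.0], [-0.003, -0.0, -1.0]]
force: [-0.3, -0.2, -0.5]
width: 0.0779
gripper_force: 0.0
clock: 11.9
ee_pos: [0.4593, 0.0874, 0.0064]
orientation: [[-0.987, -0.163, 0.0], [-0.163, 0.987, 0.0], [-0.0, -0.0, -1.0]]
force: [-0.6, -1.2, -0.2]
width: 0.0781
gripper_force: 0.0
```

```bash
python3 -m creep '[[[0,0,0,0,0,0],[0,0,0,0,0,0],[0,0,0,0,0,0],[0,0,0,0,0,0]]]' 30 30
python3 -m creep '[[[0,0,0,0,0,0],[0,0,0,0,0,0],[0,0,0,0,0,0],[0,0,0,0,0,0]]]' 30 30
python3 -m creep '[[[0,0,0,0,0,0],[0,0,0,0,0,0]]]' 66 30
python3 -m creep '[[[0,0,0,0,0,0],[0,0,0,0,0,0]]]' 66 30
python3 - <<'E'
from h import *
c=cam("top");cv2.imwrite("pics/top1.png",c["img"])
for th in("jaw_arm","far_pad_rubber","block"):print(th,models.look_for("top",th)[:2])
E
```

```text
clock: 12.4
ee_pos: [0.4584, 0.0895, 0.0077]
orientation: [[-0.987, -0.162, -0.002], [-0.162, 0.987, 0.003], [0.002, 0.004, -1.0]]
force: [-6.6, 9.4, 16.2]
width: 0.0319
gripper_force: 29.6
clock: 12.9
ee_pos: [0.4584, 0.0895, 0.0077]
orientation: [[-0.987, -0.162, -0.002], [-0.162, 0.987, 0.003], [0.002, 0.003, -1.0]]
force: [-6.9, 9.1, 16.1]
width: 0.0319
gripper_force: 29.5
clock: 13.15
ee_pos: [0.4601, 0.0873, 0.0064]
orientation: [[-0.987, -0.163, 0.002], [-0.163, 0.987, 0.0], [-0.002, -0.0, -1.0]]
force: [0.5, -0.4, -0.8]
width: 0.0657
gripper_force: 0.0
clock: 13.4
ee_pos: [0.4588, 0.0873, 0.006]
orientation: [[-0.987, -0.162, -0.001], [-0.162, 0.987, 0.0], [0.001, 0.0, -1.0]]
force: [-0.1, 0.9, -0.5]
width: 0.0661
gripper_force: 0.1
jaw_arm [{'box': [338.1, 188.1, 13.0, 34.4], 'confidence': 0.86}]
far_pad_rubber []
block [{'box': [294.7, 192.6, 23.5, 24.2], 'confidence': 0.6}]
```

Squeezing works (the trigger bottoms out at 32 mm opening) and so does letting it out. I raise the hand 3 mm to ease the vertical load, centre it by 2 mm and go on stroking.

```bash
python3 -m creep '[[[0,2,3,0,0,0],[0,2,3,0,0,0]]]' 66 30 | grep -E 'clock'
python3 -m creep '[[[0,0,0,0,0,0],[0,0,0,0,0,0],[0,0,0,0,0,0],[0,0,0,0,0,0]]]' 30 30 | grep -E 'pos|force|width'
python3 -m creep '[[[0,0,0,0,0,0],[0,0,0,0,0,0],[0,0,0,0,0,0]]]' 68 30 | grep -E 'clock|width'
python3 -m creep '[[[0,0,0,0,0,0],[0,0,0,0,0,0],[0,0,0,0,0,0],[0,0,0,0,0,0]]]' 30 30 | grep -E 'pos|force|width'
python3 -m creep '[[[0,0,0,0,0,0],[0,0,0,0,0,0],[0,0,0,0,0,0]]]' 68 30 | grep -E 'clock|width'
python3 - <<'E'
from h import *
c=cam("top");o=cv2.imread("pics/top0.png")
for n,i in(("0",o),("1",cv2.imread("pics/top1.png")),("now",c["img"])):
    h=cv2.cvtColor(i,cv2.COLOR_BGR2HSV);m=((h[...,0]<6)|(h[...,0]>174))&(h[...,1]>150)&(h[...,2]>60);m[:180]=0;m[225:]=0;m[:,:270]=0;m[:,370:]=0
    N,L,S,C=cv2.connectedComponentsWithStats(m.astype(np.uint8))
    for k in range(1,N):
        if S[k,4]>8:print(n,S[k],C[k].round(1),pix2w(c,*C[k],.033).round(4))
E
```

```text
clock: 13.85
ee_pos: [0.4583, 0.0913, 0.0105]
force: [-6.5, 7.4, 13.2]
width: 0.0318
gripper_force: 29.3
clock: 14.72
width: 0.068
ee_pos: [0.4578, 0.0915, 0.0103]
force: [-7.7, 9.5, 15.8]
width: 0.0317
gripper_force: 29.5
clock: 15.6
width: 0.0681
0 [325 189   6   6  27] [327.5 191.1] [ 0.6291 -0.0189  0.033 ]
0 [337 189   7  17  79] [340. 197.] [ 0.6146 -0.0485  0.033 ]
0 [286 198   7  17  79] [289.  205.9] [0.5939 0.0723 0.033 ]
1 [335 189   6  17  78] [337.5 197.1] [ 0.6144 -0.0426  0.033 ]
1 [286 197   7  17  78] [289.2 205.3] [0.5953 0.072  0.033 ]
now [330 188   6  18  76] [332.8 196.7] [ 0.6155 -0.0314  0.033 ]
now [285 196   7  17  79] [288.2 203.8] [0.5988 0.0744 0.033 ]
```

```bash
cat > pads.py <<'E'
from h import *
import sys
c=cam("top");cv2.imwrite(f"pics/top_{sys.argv[1]}.png",c["img"]);i=c["img"]
h=cv2.cvtColor(i,cv2.COLOR_BGR2HSV);m=((h[...,0]<6)|(h[...,0]>174))&(h[...,1]>150)&(h[...,2]>60);m[:180]=0;m[225:]=0;m[:,:270]=0;m[:,370:]=0
N,L,S,C=cv2.connectedComponentsWithStats(m.astype(np.uint8))
P=[pix2w(c,*C[k],.033) for k in range(1,N) if S[k,4]>40]
for p in P:print(p.round(4))
if len(P)==2:d=P[0]-P[1];print("sep",np.linalg.norm(d),"ang",np.degrees(np.arctan2(d[0],abs(d[1]))))
E
python3 -m creep '[[[4,1,0,0,0,0],[4,1,0,0,0,0]]]' 68 20 | grep -E 'clock'
python3 -m creep '[[[0,0,0,0,0,0],[0,0,0,0,0,0],[0,0,0,0,0,0],[0,0,0,0,0,0]]]' 30 20 | grep -E 'pos|force|width'
python3 -m creep '[[[0,0,0,0,0,0],[0,0,0,0,0,0],[0,0,0,0,0,0]]]' 68 20 | grep -E 'clock|width'
python3 -m creep '[[[0,0,0,0,0,0],[0,0,0,0,0,0],[0,0,0,0,0,0],[0,0,0,0,0,0]]]' 30 20 | grep -E 'pos|force|width'
python3 -m creep '[[[0,0,0,0,0,0],[0,0,0,0,0,0],[0,0,0,0,0,0]]]' 68 20 | grep -E 'clock|width'
python3 -m creep '[[[0,0,0,0,0,0],[0,0,0,0,0,0],[0,0,0,0,0,0],[0,0,0,0,0,0]]]' 30 20 | grep -E 'pos|force|width'
python3 -m creep '[[[0,0,0,0,0,0],[0,0,0,0,0,0],[0,0,0,0,0,0]]]' 68 20 | grep -E 'clock|width'
python3 pads.py a
```

```text
clock: 15.9
ee_pos: [0.4622, 0.0925, 0.0105]
force: [-6.3, 9.1, 13.4]
width: 0.0328
gripper_force: 19.1
clock: 16.77
width: 0.068
ee_pos: [0.4616, 0.0926, 0.0103]
force: [-6.9, 10.1, 14.4]
width: 0.0321
gripper_force: 19.1
clock: 17.65
width: 0.0682
ee_pos: [0.4617, 0.0926, 0.0103]
force: [-7.5, 10.0, 14.2]
width: 0.0322
gripper_force: 19.1
clock: 18.52
width: 0.068
[ 0.6178 -0.0171  0.033 ]
[0.6028 0.0757 0.033 ]
sep 0.09398328222715616 ang 9.170417978012397
```

```bash
python3 -m creep '[[[4,1,0,0,0,0],[4,1,0,0,0,0]]]' 68 20 | grep -E 'clock'
python3 -m creep '[[[0,0,0,0,0,0],[0,0,0,0,0,0],[0,0,0,0,0,0],[0,0,0,0,0,0]]]' 30 20 | grep -E 'force|width'
python3 -m creep '[[[0,0,0,0,0,0],[0,0,0,0,0,0],[0,0,0,0,0,0]]]' 68 20 | grep -E 'clock|width'
python3 -m creep '[[[0,0,0,0,0,0],[0,0,0,0,0,0],[0,0,0,0,0,0],[0,0,0,0,0,0]]]' 30 20 | grep -E 'force|width'
python3 -m creep '[[[0,0,0,0,0,0],[0,0,0,0,0,0],[0,0,0,0,0,0]]]' 68 20 | grep -E 'clock|width'
python3 -m creep '[[[0,0,0,0,0,0],[0,0,0,0,0,0],[0,0,0,0,0,0],[0,0,0,0,0,0]]]' 30 20 | grep -E 'force|width'
python3 -m creep '[[[0,0,0,0,0,0],[0,0,0,0,0,0],[0,0,0,0,0,0]]]' 68 20 | grep -E 'clock|width'
python3 pads.py b
python3 - <<'E'
import cv2
t=cv2.imread("pics/top_b.png");cv2.imwrite("pics/top_bz.png",cv2.resize(t[170:300,245:365],None,fx=4.5,fy=4.5,interpolation=cv2.INTER_CUBIC))
E
```

```text
clock: 18.82
force: [-7.4, 9.1, 14.6]
width: 0.0324
gripper_force: 19.1
clock: 19.7
width: 0.068
force: [-7.2, 10.0, 15.5]
width: 0.032
gripper_force: 19.1
clock: 20.58
width: 0.0683
force: [-7.5, 10.3, 15.5]
width: 0.0321
gripper_force: 19.1
clock: 21.45
width: 0.0681
[ 0.6213 -0.0028  0.033 ]
[0.608  0.0769 0.033 ]
sep 0.0808412096686814 ang 9.46050096906609
```

View pics/top_bz.png

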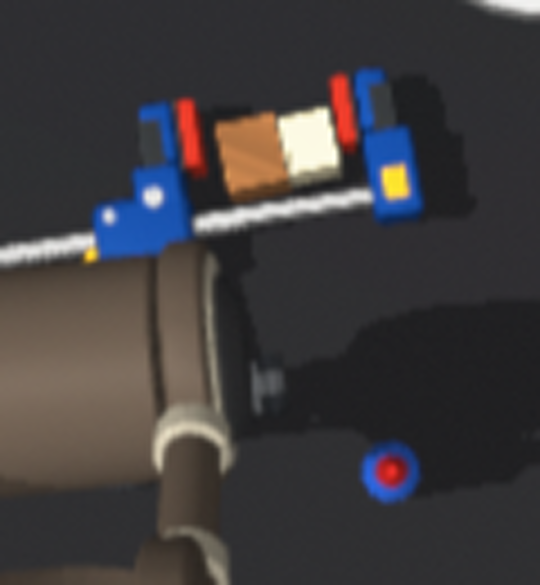

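The top view shows the far pad just reaching the pith at crop (340,140) and about 5 mm of gap at the near pad (203 to 217). The clamp has crept about 11 mm in its +y against the block and the bar is near the block's edge. I will drag the clamp back by its handle with a half squeeze.

```bash
python3 -m creep '[[[0,0,0,0,0,0],[0,0,0,0,0,0],[0,0,0,0,0,0]]]' 46 20 | grep -E 'force|width'
python3 -m creep '[[[-2,0,0,0,0,0],[-4,-1,0,0,0,0],[-7,-1,0,0,0,0],[-9,-2,0,0,0,0],[-12,-2,0,0,0,0],[-12,-2,0,0,0,0],[-12,-2,0,0,0,0]]]' 46 20 | grep -E 'pos|force|width'
python3 pads.py c
python3 - <<'E'
from h import *
c=cam("top")
for d in models.look_for("top","block")[:1]:
    b=d["box"];print(b,pix2w(c,b[0]+b[2]/2,b[1]+b[3]/2,.036).round(4))
i=cv2.cvtColor(c["img"],cv2.COLOR_BGR2HSV);m=((i[...,0]>6)&(i[...,0]<35)&(i[...,2]>100));m[:175]=0;m[225:]=0;m[:,:285]=0;m[:,:][:,325:]=0
N,L,S,C=cv2.connectedComponentsWithStats(m.astype(np.uint8));
for k in range(1,N):
  if S[k,4]>30:print(S[k],pix2w(c,*C[k],.038).round(4))
E
```

```text
force: [-4.6, 5.0, 7.2]
width: 0.0461
gripper_force: 10.1
ee_pos: [0.458, 0.0889, 0.0101]
force: [5.1, -0.2, 1.5]
width: 0.0461
gripper_force: 6.4
[0.6246 0.0026 0.033 ]
[0.6027 0.0802 0.033 ]
sep 0.0806426549672296 ang 15.790140068955393
[292.1, 195.4, 27.6, 23.0] [0.5906 0.0322 0.036 ]
[292 193  29  21 410] [0.5998 0.0319 0.038 ]
[290 211  35  13 124] [0.5659 0.0322 0.038 ]
```

Run:
```python
from h import *
c=cam("top");w=cam("wrist")
a=cv2.resize(c["img"][170:290,250:350],(400,480),interpolation=cv2.INTER_CUBIC);b=cv2.resize(w["img"][100:340,220:420],(400,480),interpolation=cv2.INTER_CUBIC)
cv2.imwrite("pics/tw.png",np.hstack([a,b]))
```

```text
(no output)
```

View pics/tw.png

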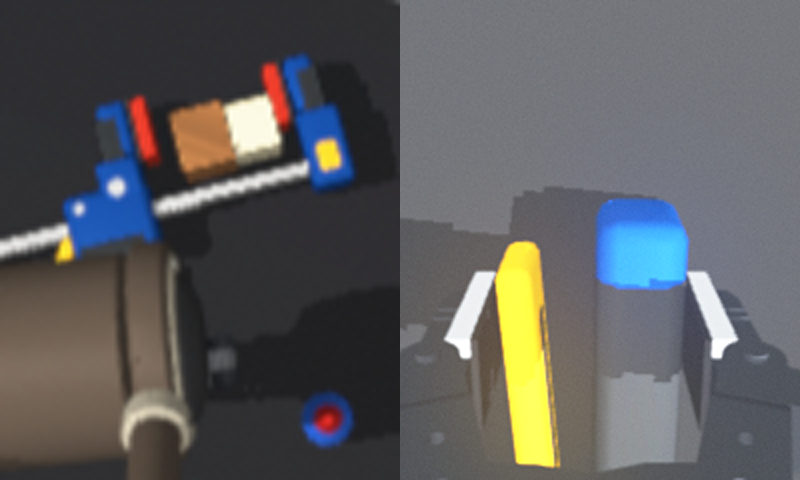

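The top half shows the clamp has turned about 6°. The wrist half shows why: the handle (blue cap at 640,240) has aligned itself with the finger pad. I turn the hand back by 6° about the jaws and pull along the handle at the same time.

```bash
python3 -m creep '[[[-1,2,0,0,0,-0.015],[-2,4,0,0,0,-0.03],[-3,6,0,0,0,-0.045],[-4,8,0,0,0,-0.06],[-5,10,0,0,0,-0.075],[-6,12,0,0,0,-0.09],[-7,14,0,0,0,-0.105],[-8,15,0,0,0,-0.11],[-8,15,0,0,0,-0.11],[-8,15,0,0,0,-0.11]]]' 44 20 | grep -E 'clock|pos|force|width'
python3 pads.py d
cat > blk.py <<'E'
from h import *
c=cam("top");i=cv2.cvtColor(c["img"],cv2.COLOR_BGR2HSV)
m=((i[...,0]>6)&(i[...,0]<35)&(i[...,2]>90));m[:178]=0;m[230:]=0;m[:,:283]=0;m[:,330:]=0
n,L,S,C=cv2.connectedComponentsWithStats(m.astype(np.uint8));k=max(range(1,n),key=lambda k:(S[k,4] if C[k][1]<214 else 0))
q=cv2.minAreaRect(np.argwhere(L==k)[:,::-1].astype(np.float32));print("block",S[k],pix2w(c,*C[k],.036).round(4),q)
E
python3 blk.py
```

```text
clock: 24.25
ee_pos: [0.4493, 0.1038, 0.0099]
force: [4.8, -1.0, 2.9]
width: 0.044
gripper_force: 6.5
[ 0.6003 -0.0074  0.033 ]
[0.5922 0.0713 0.033 ]
sep 0.07914755880740167 ang 5.894494393523994
block [292 193  29  21 431] [0.6001 0.0323 0.036 ] ((306.1764831542969, 202.70587158203125), (16.97749137878418, 26.19384765625), 75.96376037597656)
```

```bash
python3 -m creep '[[[0,-2,0,0,0,0.015],[0,-4,0,0,0,0.03],[0,-6,0,0,0,0.045],[0,-7,0,0,0,0.05],[0,-7,0,0,0,0.05],[0,-7,0,0,0,0.05]]]' 44 20 | grep -E 'clock|pos|force|width'
python3 pads.py e; python3 blk.py
```

```text
clock: 25.1
ee_pos: [0.4472, 0.0981, 0.0097]
force: [1.8, 3.7, 7.5]
width: 0.044
gripper_force: 8.6
[ 0.6058 -0.0033  0.033 ]
[0.5918 0.0753 0.033 ]
sep 0.0798725590460692 ang 10.158348595070441
block [292 193  28  21 429] [0.6    0.0325 0.036 ] ((306.0882568359375, 202.85293579101562), (17.220027923583984, 25.951311111450195), 75.96376037597656)
```

```bash
python3 -m creep '[[[0,0,0,0,0,0],[0,0,0,0,0,0],[0,0,0,0,0,0],[0,0,0,0,0,0]]]' 30 20 | grep -E 'clock|pos|force|width'
python3 pads.py f; python3 blk.py
python3 -m creep '[[[0,0,0,0,0,0],[0,0,0,0,0,0],[0,0,0,0,0,0]]]' 68 20 | grep -E 'clock|force|width'
python3 pads.py g; python3 blk.py
```

```text
clock: 25.7
ee_pos: [0.4464, 0.099, 0.0103]
force: [-2.9, 8.3, 13.8]
width: 0.0319
gripper_force: 19.4
[0.6095 0.0024 0.033 ]
[0.593  0.0775 0.033 ]
sep 0.07688382069451308 ang 12.451092018947866
block [290 192  28  22 431] [0.6017 0.0375 0.036 ] ((303.9954528808594, 202.1513671875), (17.33665657043457, 26.34022331237793), 73.3007583618164)
clock: 26.18
force: [-0.3, -0.8, -0.1]
width: 0.0681
gripper_force: 0.3
[ 0.5958 -0.0047  0.033 ]
[0.5879 0.071  0.033 ]
sep 0.07615429843547265 ang 5.97550930738551
block [290 192  29  22 438] [0.6012 0.0359 0.036 ] ((304.5282897949219, 202.34906005859375), (17.44478988647461, 26.647947311401367), 74.05460357666016)
```

```bash
python3 -m creep '[[[0,0,0,0,0,0],[0,0,0,0,0,0],[0,0,0,0,0,0]]]' 46 20 | grep -E 'clock|pos|force|width'
python3 pads.py h; python3 blk.py
```

```text
clock: 26.65
ee_pos: [0.4443, 0.0983, 0.009]
force: [-4.6, 5.5, 7.5]
width: 0.0463
gripper_force: 9.7
[6.028e-01 1.000e-04 3.300e-02]
[0.5913 0.0755 0.033 ]
sep 0.0762225093469635 ang 8.627645005257891
block [290 192  28  22 433] [0.6016 0.037  0.036 ] ((304.2248229980469, 202.08255004882812), (17.33665657043457, 26.24444007873535), 73.3007583618164)
```

Run:
```python
from h import *
c=cam("top");cv2.imwrite("pics/top_i.png",c["img"])
for n in["0","1"]+["_"+k for k in "abcdefghi"]:
    im=cv2.imread(f"pics/top{n}.png");h=cv2.cvtColor(im,cv2.COLOR_BGR2HSV).astype(int);H,S,V=h[...,0],h[...,1],h[...,2]
    def best(m,lo,hi,r0=175,r1=235,x0=255,x1=375):
        k=np.zeros(m.shape,np.uint8);k[r0:r1,x0:x1]=m[r0:r1,x0:x1];N,L,St,C=cv2.connectedComponentsWithStats(k)
        return [(St[j,4],C[j]) for j in range(1,N) if lo<=St[j,4]<=hi]
    Y=best((H>18)&(H<34)&(S>150)&(V>110),12,80,195,235,315,375)
    bl=((H>100)&(H<125)&(S>140)&(V>50));B=best(bl,60,2000,195,240,255,310)
    if Y and B:
        # rivet: bright spot near housing, intensity-weighted
        b=B[np.argmax([x[0] for x in B])][1];g=im[...,2].astype(float);x0,y0=int(b[0]),int(b[1]);w=g[y0-9:y0+9,x0-9:x0+12].copy()
        y=Y[0][1];p=pix2w(c,*y,.034);q=pix2w(c,*b,.034);print(n,y.round(1),Y[0][0],b.round(1),max(x[0] for x in B),"sep %.4f"%np.linalg.norm(p-q))
    else:print(n,Y,B)
```

```text
0 [326.9 200.5] 24 [280.2 223. ] 467 sep 0.1219
1 [349.6 212.7] 28 [279.5 219.7] 382 sep 0.1652
_a [338.4 211.1] 29 [278.1 216.5] 375 sep 0.1424
_b [332.3 209.7] 27 [277.6 215.1] 356 sep 0.1294
_c [331.8 208.3] 28 [278.3 218.4] 407 sep 0.1279
_d [333.8 219.6] 27 [280.  222.6] 443 sep 0.1262
_e [332.9 216.6] 28 [279.1 222.8] 438 sep 0.1267
_f [330.9 214.6] 27 [279.  222.9] 435 sep 0.1233
_g [332.1 221.6] 29 [279.3 223.4] 432 sep 0.1236
_h [331.  217.7] 28 [279.  223.1] 434 sep 0.1224
_i [331.  217.7] 28 [279.  223.1] 434 sep 0.1224
```

```bash
cat > K.py <<'E'
from h import *
import sys
def comp(m,lo,r0,r1,x0,x1):
    k=np.zeros(m.shape,np.uint8);k[r0:r1,x0:x1]=m[r0:r1,x0:x1];N,L,St,C=cv2.connectedComponentsWithStats(k)
    return sorted([(St[j,4],tuple(C[j])) for j in range(1,N) if St[j,4]>=lo])[::-1]
o=[]
for n in range(3):
    c=cam("top");h=cv2.cvtColor(c["img"],cv2.COLOR_BGR2HSV).astype(int);H,S,V=h[...,0],h[...,1],h[...,2]
    Y=comp((H>18)&(H<34)&(S>150)&(V>110),12,195,235,315,375)[0][1];B=comp((H>100)&(H<125)&(S>140)&(V>50),60,195,240,255,310)[0]
    R=[x[1] for x in comp(((H<6)|(H>174))&(S>150)&(V>60),40,180,230,270,370)[:2]]
    w=lambda p,z:pix2w(c,*p,z)
    R.sort();n_,f_=w(R[0],.033),w(R[1],.033);js=np.linalg.norm(w(Y,.034)-w(B[1],.034));d=f_-n_;ps=np.linalg.norm(d)
    o.append([js,ps,js-ps,np.degrees(np.arctan2(d[0],-d[1])),B[0]])
print("jaw pad K ang area",np.mean(o,0).round(4),"mid",((n_+f_)/2).round(4),n_.round(4),f_.round(4))
E
python3 K.py
python3 -m creep '[[[0,0,0,0,0,0],[0,0,0,0,0,0],[0,0,0,0,0,0],[0,0,0,0,0,0]]]' 30 20 | grep -E 'clock|pos|force|width'
python3 K.py; python3 blk.py
```

```text
jaw pad K ang area [1.224000e-01 7.630000e-02 4.610000e-02 8.761500e+00 4.346667e+02] mid [0.5971 0.0378 0.033 ] [0.5913 0.0756 0.033 ] [6.029e-01 1.000e-04 3.300e-02]
clock: 27.45
ee_pos: [0.4447, 0.099, 0.0098]
force: [-7.0, 8.2, 12.9]
width: 0.0317
gripper_force: 19.9
jaw pad K ang area [1.19000e-01 7.29000e-02 4.61000e-02 1.27209e+01 4.38000e+02] mid [0.6008 0.0429 0.033 ] [0.5928 0.0784 0.033 ] [0.6088 0.0073 0.033 ]
block [287 191  29  23 438] [0.6038 0.0438 0.036 ] ((301.1551513671875, 201.137939453125), (17.455360412597656, 26.925823211669922), 68.19859313964844)
```

```bash
python3 -m creep '[[[0,0,0,0,0,0],[0,0,0,0,0,0],[0,0,0,0,0,0]]]' 68 20 | grep -E 'clock|width'
python3 K.py
python3 -m creep '[[[0,0,0,0,0,0],[0,0,0,0,0,0],[0,0,0,0,0,0]]]' 46 20 | grep -E 'clock|force|width'
python3 K.py; python3 blk.py
```

```text
clock: 28.02
width: 0.068
jaw pad K ang area [1.198000e-01 7.200000e-02 4.770000e-02 6.909300e+00 4.426667e+02] mid [0.5944 0.0387 0.033 ] [0.5901 0.0744 0.033 ] [0.5986 0.0029 0.033 ]
clock: 28.55
force: [-4.5, 5.9, 8.5]
width: 0.0464
gripper_force: 10.2
jaw pad K ang area [1.18100e-01 7.29000e-02 4.52000e-02 1.04878e+01 4.35000e+02] mid [0.5998 0.0434 0.033 ] [0.5931 0.0793 0.033 ] [0.6066 0.0076 0.033 ]
block [287 191  28  23 436] [0.6038 0.0447 0.036 ] ((300.8999938964844, 201.20001220703125), (17.392528533935547, 26.87936019897461), 71.56504821777344)
```

```bash
python3 -m creep '[[[0,0,0,0,0,0],[0,0,0,0,0,0],[0,0,0,0,0,0],[0,0,0,0,0,0],[0,0,0,0,0,0]]]' 30 20 | grep -E 'clock|pos|force|width'
python3 K.py; python3 blk.py
python3 - <<'E'
from h import *
c=cam("top");s=cam("scene")
a=cv2.resize(c["img"][170:290,250:350],(400,480),interpolation=cv2.INTER_CUBIC);b=cv2.resize(s["img"][165:285,265:365],(400,480),interpolation=cv2.INTER_CUBIC)
cv2.imwrite("pics/fin.png",np.hstack([a,b]))
E
```

```text
clock: 29.38
ee_pos: [0.4462, 0.0998, 0.0107]
force: [-7.4, 10.6, 16.5]
width: 0.0322
gripper_force: 18.5
jaw pad K ang area [1.15100e-01 7.07000e-02 4.44000e-02 1.27509e+01 4.37000e+02] mid [0.6024 0.0464 0.033 ] [0.5948 0.0809 0.033 ] [0.6101 0.0119 0.033 ]
block [286 190  28  23 434] [0.6066 0.0476 0.036 ] ((299.5911865234375, 200.0201416015625), (17.55275535583496, 26.665691375732422), 68.74949645996094)
```

View pics/fin.png

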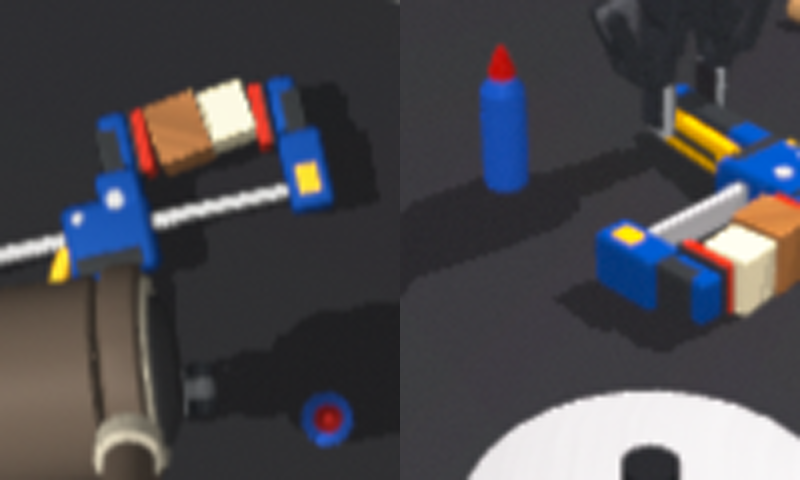

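The block stands between the two pads and both look in contact. K has dropped by only about 2 mm (roughly 1 mm per pad), which is marginal, so I make one more stroke in stages.

```bash
python3 -m creep '[[[0,0,0,0,0,0],[0,0,0,0,0,0],[0,0,0,0,0,0]]]' 68 20 | grep -E 'clock|width'
python3 K.py
python3 -m creep '[[[0,0,0,0,0,0],[0,0,0,0,0,0],[0,0,0,0,0,0]]]' 46 20 | grep -E 'clock|force|width'
python3 K.py; python3 blk.py
```

```text
clock: 30.05
width: 0.0678
jaw pad K ang area [1.172000e-01 7.080000e-02 4.640000e-02 6.668500e+00 4.446667e+02] mid [0.597  0.0433 0.033 ] [0.5928 0.0784 0.033 ] [0.6013 0.0081 0.033 ]
clock: 30.58
force: [-4.5, 5.6, 7.6]
width: 0.0459
gripper_force: 10.6
jaw pad K ang area [1.137000e-01 6.920000e-02 4.450000e-02 1.089910e+01 4.373333e+02] mid [0.6013 0.0492 0.033 ] [0.5948 0.0831 0.033 ] [0.6078 0.0152 0.033 ]
block [284 192  29  20 425] [0.6052 0.0506 0.036 ] ((298.2944641113281, 200.6485595703125), (17.253376007080078, 26.060325622558594), 78.11134338378906)
```

```bash
python3 -m creep '[[[0,0,0,0,0,0],[0,0,0,0,0,0],[0,0,0,0,0,0]]]' 40 20 | grep -E 'clock|force|width'
python3 K.py; python3 blk.py
python3 -m creep '[[[0,0,0,0,0,0],[0,0,0,0,0,0],[0,0,0,0,0,0]]]' 36 20 | grep -E 'clock|force|width'
python3 K.py; python3 blk.py
```

```text
clock: 31.15
force: [-6.5, 9.7, 13.4]
width: 0.0401
gripper_force: 13.7
jaw pad K ang area [1.126000e-01 6.870000e-02 4.390000e-02 1.172100e+01 4.373333e+02] mid [0.6014 0.05   0.033 ] [0.5945 0.0837 0.033 ] [0.6084 0.0164 0.033 ]
block [284 191  28  21 426] [0.606  0.0515 0.036 ] ((297.90447998046875, 200.2528076171875), (17.389135360717773, 25.783891677856445), 77.00537872314453)
clock: 31.72
force: [-7.1, 12.1, 16.9]
width: 0.0363
gripper_force: 15.5
jaw pad K ang area [1.11600e-01 6.81000e-02 4.35000e-02 1.23215e+01 4.37000e+02] mid [0.603  0.0506 0.033 ] [0.5958 0.0839 0.033 ] [0.6103 0.0174 0.033 ]
block [284 191  28  21 429] [0.6067 0.052  0.036 ] ((297.8262023925781, 200.011474609375), (17.349729537963867, 25.88144302368164), 76.75948333740234)
```

The jaw reading and the pad readings agree on about 5 mm total compression, roughly 2.5 mm and 10 N per pad. The block is aligned between the pads and the trigger is held at 36 mm opening, so I hand in.

```bash
python3 -c "
from bench import r
print(r.close_job())"
```

```text
the job is handed in; nothing more can be done
None
```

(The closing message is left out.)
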